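# Pedal wrench back on its two-post cradle

## Task

Put the long stainless steel pedal wrench back on its raised wooden stand: lay it level across both posts, between their orange lips and roughly centred along its length, either end first. Set it down rather than dropping it, let go, and leave the short steel spanner where it lies.

Things in the scene. Friction and masses are not known exactly. Their poses are not given: they have to be found in the camera images.
- pedal_wrench_mid (a point): The long stainless steel pedal wrench, lying flat on the ledge: 280 mm long, handle 22 mm wide and 14 mm thick, flat open jaw at one end 36 mm long, 40 mm wide, 10 mm thick; 0.24 to 0.48 kg. This point is the middle of its length, half-way up (7 mm above the ledge), and its balance point. x runs along the handle to the jaw, y across, z up. Grasp it here across the handle's width.
- stand: The wooden stand, fixed to the ledge: dark base plate 180 x 70 x 14 mm with two posts centred at x = +70 and -70 mm, each 20 mm thick in x, 62 mm wide in y, with a flat black rubber top 80 mm above the ledge and at each y end an orange lip 8 mm wide and 10 mm high, leaving 46 mm free between lips. Origin: centre of its underside; x from post to post, z up.
- cradle (a point): Point midway between the stand's two posts, at the height of their rubber tops (80 mm above the ledge), with the stand's axes: x from post to post, z up. Below it is free space, 120 mm long between the posts, down to the base plate. The wrench belongs along x, its middle 7 mm above this point.
- short_spanner_mid (a point): A bystander: a short steel open-ended spanner, 150 mm long, 14 mm wide, 8 mm thick, jaw 30 mm wide, lying flat on the ledge. This point is its middle, half-way up. x runs along it to the jaw, z up. Not to be moved.
There are look-alikes about, which are no part of the job. What is shaped like the stand but turquoise is not meant.

How it is judged (in metres and radians):
At the end, for the whole second after the job is handed in: The long wrench rests on both rubber tops between the lips: its middle within 30 mm of the stand's middle along the stand and 16 mm across, 3 to 11 mm above the rubber tops, along the stand within 11 degrees (either way round), level within 3.4 degrees, and at rest (x of pedal_wrench_mid in the frame of cradle between -0.03 and 0.03 m and y of pedal_wrench_mid in the frame of cradle between -0.016 and 0.016 m and z of pedal_wrench_mid in the frame of cradle between 0.003 and 0.011 m and angle between the x axis of pedal_wrench_mid and the x axis of cradle, either way round below 0.2 rad and angle between the z axis of pedal_wrench_mid and the z axis of cradle, either way round below 0.06 rad and linear speed of pedal_wrench below 0.02 m/s); the robot touches nothing.
It fails at once if the short spanner is moved by more than 20 mm (distance of short_spanner_mid from where it was at the start of the episode above 0.02 m).
It fails at once if the wrench is dropped onto the stand (let go, it falls at over 0.6 m/s, as from some 20 mm or more) (horizontal distance between pedal_wrench_mid and cradle below 0.06 m and z of pedal_wrench_mid in the frame of cradle below 0.03 m and linear speed of pedal_wrench above 0.6 m/s and contact force between pedal_wrench and the fingers below 0.5 N).
It also fails if it takes over 38 s, if anything falls off the work surface, if the arm or the gripper's body presses on something with over 40 N, if the wrist force passes 120 N, or if a joint passes its speed limit or range.

## Robot

A 6-joint arm with a two-finger parallel gripper is mounted at the origin on the work surface. World frame = base frame: x ahead of the robot, y to its left, z up, the work surface at z = 0. Lengths are in m, angles in degrees, forces in N, time in s.
With the tool pointing down it reaches from about 0.35 to 0.85 m from the base axis. Payload 8.1 kg.
Tool frame: the origin (TCP) lies at the very end of the fingers, on their centre line; the grasp point (between the pads) lies 19 mm behind it; z points along the fingers, y is the direction in which the jaws open and shut (so a half turn about z gives the same grasp; the last joint's range is limited). The gripper opens to 85 mm and grips with 20 to 120 N. Pads are 22 mm wide; open, the fingers measure 114 mm over their backs; the gripper's body (76 mm by 85 mm) begins 54 mm behind the grasp point. The pads swing forward as they close: fully open they stand 13 mm farther back than shut.
Start: joints at [-70.841, 7.471, 85.268, -0, 87.261, -4.893], TCP at [0.245, -0.548, 0.231] pointing down, gripper open.
Joint ranges: [-169.43, 169.43], [-51.17, 129.36], [1.28, 143.12], [-76.62, 256.62], [0, 156.53], [-152.29, 152.29]. Speed limits (degrees/s): [136.94, 136.94, 159.86, 180, 180, 180].

## Interface

Orientations are given as [roll, pitch, yaw] about the fixed x, y, z axes, in that order (R = Rz(yaw) Ry(pitch) Rx(roll)).
In Python, from bench import read_state, snapshot, close_job gives the robot as it stands.
- The arm moves only by the tool arm_command, never from a script. Its argument "targets" is a list of rows, each an object with "dp": the shift along the world's x, y, z in m, a list of three; "twist": the turn about the world's z in degrees; "jaw": the closure, from -1 (fully open) to 1 (shut). A call has 1 to 10 rows; each row shifts and turns the commanded pose from where the row before left it; what a row does not reach is not made up. A row lasts 1/8 s, in which the tool goes at most 62.5 mm and 10.7 degrees, less where a joint would pass 70% of its speed; a pose out of reach is approached as far as the arm can. A call with a gripper value outside its range is refused whole. The fingers move at their own pace and stop on an object; "force" is the grip in N (left out, the last holds). Time passes only in rows, so rows that do not move let the fingers close. It gives the time, the measured TCP pose, the force and the opening at its end, in the units of the state.
- read_state(): the state, without advancing time (a new reading comes with each control period).
- snapshot(name): name is "scene" or "top" or "wrist"; returns a dict with "color" (384x512x3 uint8, red, green, blue), "depth" (384x512 float32, m along the optical axis (not along the pixel's ray), 0 where there is no reading), "fx", "fy", "cx", "cy" (pixels), "T" (4x4, takes a point from camera to world coordinates). Camera axes: x right, y down, z forward; pixel columns grow to the right and rows downward; lengths in m; the calibration is good to about 2 mm. A picture is of the moment at which its call begins.
- close_job(): hands the job in, once; it reports no verdict.
The state is a dict: "t": time; "joints": joint angles; "joint_velocities": joint speeds; "tau": joint torques, N m; "ee_pos": TCP position; "tcp_rot": TCP orientation; "contact_force": force on the tool from outside, world axes, zero at the start; "torque": the same for the moment, N m; "width": opening from 0.0 (shut) to 1.0 (fully open).
Only numpy, scipy, OpenCV 4.12 (cv2) and the standard library are available. Lean on these libraries where they do the work, as an engineer would, in place of code of your own. Each camera call takes 0.05 s, during which the arm holds its last target.

## Working session

There is one attempt and no reset: what is moved stays moved. The work goes in short steps, Python scripts to look and compute and a tool call to move; the robot and the scene stay as the last step left them, time stands still between calls to the robot, and variables do not carry over. Pictures are saved under pics/ and viewed, and the job is handed in when it is done.

Besides the shell and the picture viewer there is one more tool, called as name(argument=value, ...) on one line, values as JSON. arm_command: Moves the arm, as the interface text tells. Its arguments: {"type":"object","properties":{"targets":{"type":"array","items":{"type":"object","properties":{"dp":{"type":"array","items":{"type":"number"}},"twist":{"type":"number"},"jaw":{"type":"number"}}}},"force":{"type":"number"}},"required":["targets"]}

```bash
mkdir -p pics; cat > h.py <<'E'
import numpy as np,cv2,pickle
from bench import read_state,snapshot,close_job
def grab(n,tag):
    s=snapshot(n); pickle.dump(s,open(f'{n}_{tag}.pkl','wb'))
    cv2.imwrite(f'pics/{n}_{tag}.png',s['color'][:,:,::-1]); return s
def load(n,tag): return pickle.load(open(f'{n}_{tag}.pkl','rb'))
def ray(s,u,v,z):
    d=s['T'][:3,:3]@np.array([(u-s['cx'])/s['fx'],(v-s['cy'])/s['fy'],1]); o=s['T'][:3,3]
    return o+d*(z-o[2])/d[2]
def cloud(s):
    H,W=s['depth'].shape; v,u=np.mgrid[:H,:W]; d=s['depth']
    p=np.stack([(u-s['cx'])/s['fx']*d,(v-s['cy'])/s['fy']*d,d],-1)
    return p@s['T'][:3,:3].T+s['T'][:3,3]
E
python3 - <<'E'
from h import *
for n in ['scene','top','wrist']:
    s=grab(n,'0'); print(n,s['T'].round(3).tolist(),s['fx'])
print(read_state())
E
```

```text
scene [[0.866, 0.311, -0.391, 0.999], [0.5, -0.564, 0.658, -0.923], [-0.016, -0.765, -0.644, 1.004], [0.0, 0.0, 0.0, 1.0]] 411.9391137593609
top [[-0.025, -0.989, 0.146, 0.185], [-1.0, 0.022, -0.017, 0.015], [0.014, -0.147, -0.989, 1.827], [0.0, 0.0, 0.0, 1.0]] 499.75171917960233
wrist [[0.407, -0.868, -0.285, 0.318], [-0.913, -0.388, -0.125, -0.514], [-0.002, 0.311, -0.95, 0.373], [0.0, 0.0, 0.0, 1.0]] 328.7745509769877
{'t': 0.15, 'joints': array([-7.08409269e+01,  7.50593112e+00,  8.53140049e+01, -1.41799278e-03,
        8.72624984e+01, -4.89151748e+00]), 'joint_velocities': array([ 0.04786996, -0.23361291, -0.24486985,  0.03617969,  0.06674616,
       -0.08017046]), 'tau': array([ 1.76128855e-03, -5.70066512e+01, -5.01158094e+01, -5.61930688e-05,
        9.74657567e-03,  7.53391623e-05]), 'ee_pos': array([ 0.24441404, -0.54750031,  0.23048649]), 'tcp_rot': array([-1.79917745e+02, -5.61801088e-03,  2.40506553e+01]), 'contact_force': array([ 0.2259263 ,  0.18880664, -0.23308242]), 'torque': array([-0.02646995,  0.00767392, -0.00987299]), 'width': 0.9975512794656983}
```

View pics/scene_0.png

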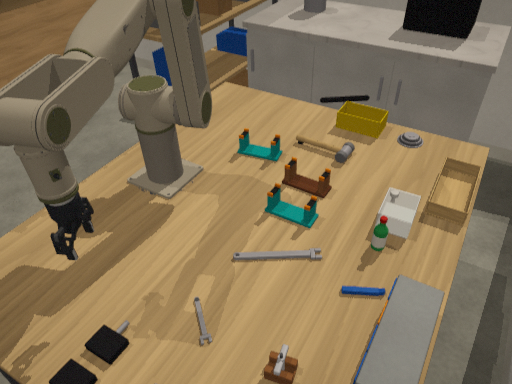

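View pics/top_0.png

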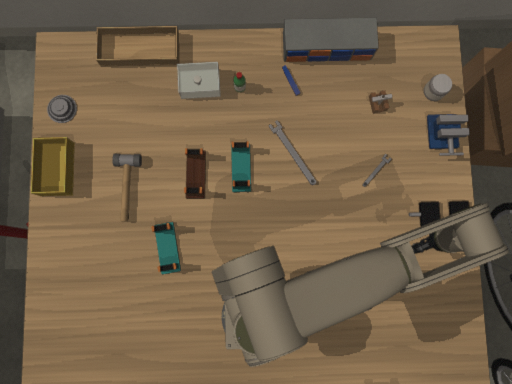

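View pics/wrist_0.png

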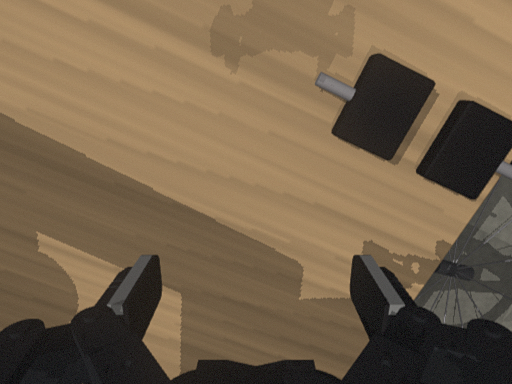

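Seen in the top picture:
- **Wrench candidates:** long wrench (294,153) and short spanner (377,171). I choose the long one.
- **Stand candidates:** dark brown (195,173), turquoise (241,167) and turquoise (167,248). I choose the brown one.

Next I measure both and check a close crop.

```bash
python3 - <<'E'
from h import *
s=load('top','0');P=cloud(s);C=s['color']
c=C[105:205,175:405,::-1]
cv2.imwrite('pics/crop0.png',cv2.resize(c,None,fx=3.4,fy=3.4,interpolation=cv2.INTER_CUBIC))
hsv=cv2.cvtColor(C,cv2.COLOR_RGB2HSV)
def comp(m,roi,name,z):
    M=np.zeros(m.shape,np.uint8);u0,v0,u1,v1=roi;M[v0:v1,u0:u1]=m[v0:v1,u0:u1]
    n,l,st,ce=cv2.connectedComponentsWithStats(M)
    for k in range(1,n):
        if st[k,4]<12: continue
        v,u=np.where(l==k); pts=np.array([ray(s,a,b,z)[:2] for a,b in zip(u,v)],np.float32)
        r=cv2.minAreaRect(pts); print(name,st[k].tolist(),'c',np.round(r[0],4),'size',np.round(r[1],4),'ang',round(r[2],1),'zmed',np.round(np.median(P[...,2][l==k]),4),'mean',pts.mean(0).round(4))
sat=hsv[...,1]
comp((sat<60)&(hsv[...,2]>70),(262,110,325,195),'wrench',.012)
comp((sat<60)&(hsv[...,2]>70),(355,145,400,195),'spanner',.008)
comp((hsv[...,0]<16)&(sat>190)&(hsv[...,2]>120),(180,140,212,205),'lip',.09)
z=P[...,2]
comp((z>.07)&(z<.1),(180,140,212,205),'posts',.08)
comp((z>.07)&(z<.1),(225,135,258,200),'tq posts',.08)
print('desk z',np.median(z[200:230,280:320]))
E
```

```text
wrench [269, 121, 47, 64, 461] c [ 0.5877 -0.1519] size [0.2784 0.04  ] ang 31.4 zmed 0.014 mean [ 0.5925 -0.1504]
spanner [364, 154, 27, 30, 153] c [ 0.523  -0.4588] size [0.0288 0.1355] ang 43.0 zmed 0.0074 mean [ 0.5248 -0.4666]
posts [185, 148, 18, 7, 111] c [0.588  0.2087] size [0.0609 0.0219] ang 88.8 zmed 0.0813 mean [0.5871 0.2085]
posts [184, 187, 19, 7, 114] c [0.4473 0.2113] size [0.0636 0.0214] ang 88.7 zmed 0.0811 mean [0.4483 0.2129]
tq posts [232, 141, 17, 8, 101] c [0.6082 0.0424] size [0.0573 0.0257] ang 88.8 zmed 0.0819 mean [0.6083 0.0412]
tq posts [232, 180, 18, 7, 109] c [0.4686 0.0434] size [0.0602 0.0215] ang 88.7 zmed 0.0815 mean [0.4684 0.0426]
desk z 0.00022496245216307997
```

View pics/crop0.png

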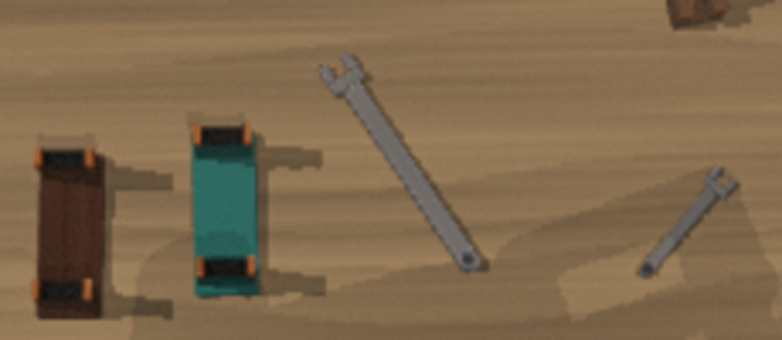

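The crop agrees with the description. The wrench's size comes out at 278 x 40 mm with its top at 14 mm, centre (0.588,-0.152), axis 31.4°. The brown stand's posts are 140 mm apart at z about 80 mm, centre (0.518,0.210), axis -1.4°. Both are in reach, so I move above the wrench.

arm_command(targets=[{"dp":[0.034,0.0395,-0.005],"twist":0.7,"jaw":-1},{"dp":[0.034,0.0395,-0.005],"twist":0.7,"jaw":-1},{"dp":[0.034,0.0395,-0.005],"twist":0.7,"jaw":-1},{"dp":[0.034,0.0395,-0.005],"twist":0.7,"jaw":-1},{"dp":[0.034,0.0395,-0.005],"twist":0.7,"jaw":-1},{"dp":[0.034,0.0395,-0.005],"twist":0.7,"jaw":-1},{"dp":[0.034,0.0395,-0.005],"twist":0.7,"jaw":-1},{"dp":[0.034,0.0395,-0.005],"twist":0.7,"jaw":-1},{"dp":[0.034,0.0395,-0.005],"twist":0.7,"jaw":-1},{"dp":[0.034,0.0395,-0.005],"twist":0.7,"jaw":-1}], force=60)

```text
t: 1.4
ee_pos: [0.5854, -0.1514, 0.1809]
tcp_rot: [-180.0, 0.0, 31.1]
contact_force: [0.6, -0.3, 0.5]
width: 1.001
```

arm_command(targets=[{"dp":[0.003,0,-0.02],"twist":0.3,"jaw":-1},{"dp":[0,0,0],"twist":0,"jaw":-1},{"dp":[0,0,0],"twist":0,"jaw":-1}])

```text
t: 1.78
ee_pos: [0.5867, -0.1539, 0.1612]
tcp_rot: [-180.0, 0.0, 31.3]
contact_force: [0.5, 0.6, -0.0]
width: 1.003
```

```bash
python3 - <<'E'
from h import *
s=grab('wrist','1');r=read_state();print(r['ee_pos'],r['tcp_rot'],r['t'])
C=s['color'];hsv=cv2.cvtColor(C,cv2.COLOR_RGB2HSV);P=cloud(s)
m=((P[...,2]>.006)&(P[...,2]<.022)&(hsv[...,1]<70)&(s['depth']>0)).astype(np.uint8)
n,l,st,ce=cv2.connectedComponentsWithStats(m)
for k in range(1,n):
    if st[k,4]<300: continue
    p=P[l==k]; rr=cv2.minAreaRect(p[:,:2].astype(np.float32)); print(st[k],rr,np.median(p[:,2]))
E
```

```text
[ 0.58707401 -0.15413612  0.16177847] [1.79979248e+02 1.13516532e-04 3.12518059e+01] 1.825
[ 231    4   51  302 7758] ((0.5886062979698181, -0.15409481525421143), (0.27994880080223083, 0.04012252390384674), 31.85681915283203) 0.014292987242899652
```

View pics/wrist_1.png

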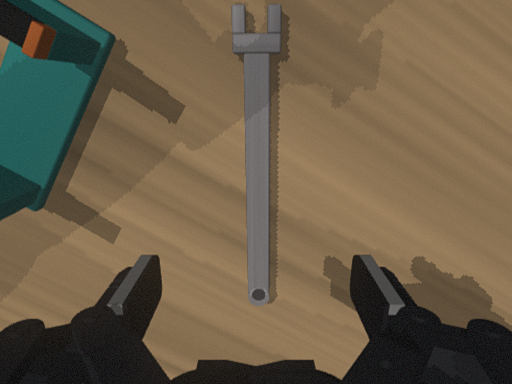

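The wrist view shows the full wrench, columns 231-282 and rows 4-306, 280 x 40 mm and centred between the fingers. I descend and grip.

arm_command(targets=[{"dp":[0.0015,0,-0.03],"twist":0.6,"jaw":-1},{"dp":[0,0,-0.04],"twist":0,"jaw":-1},{"dp":[0,0,-0.04],"twist":0,"jaw":-1},{"dp":[0,0,-0.03],"twist":0,"jaw":-1},{"dp":[0,0,-0.012],"twist":0,"jaw":-1},{"dp":[0,0,-0.004],"twist":0,"jaw":-1},{"dp":[0,0,0],"twist":0,"jaw":-1}])

```text
t: 2.7
ee_pos: [0.59, -0.1535, 0.0067]
tcp_rot: [179.9, -0.1, 31.9]
contact_force: [0.0, -0.1, 0.9]
width: 1.001
```

arm_command(targets=[{"dp":[0,0,0],"twist":0,"jaw":1},{"dp":[0,0,0],"twist":0,"jaw":1},{"dp":[0,0,0],"twist":0,"jaw":1},{"dp":[0,0,0],"twist":0,"jaw":1},{"dp":[0,0,0],"twist":0,"jaw":1},{"dp":[0,0,0],"twist":0,"jaw":1}], force=80)

```text
t: 3.45
ee_pos: [0.5895, -0.153, 0.0061]
tcp_rot: [180.0, -0.0, 32.0]
contact_force: [-2.4, 1.6, 5.9]
width: 0.224
```

arm_command(targets=[{"dp":[0,0,0],"twist":0,"jaw":1},{"dp":[0,0,0.01],"twist":0,"jaw":1},{"dp":[0,0,0.025],"twist":0,"jaw":1},{"dp":[0,0,0.035],"twist":0,"jaw":1},{"dp":[0,0,0.035],"twist":0,"jaw":1},{"dp":[0,0,0.035],"twist":0,"jaw":1},{"dp":[0,0,0.025],"twist":0,"jaw":1},{"dp":[0,0,0.01],"twist":0,"jaw":1},{"dp":[0,0,0],"twist":0,"jaw":1}])

```text
t: 4.58
ee_pos: [0.5891, -0.1529, 0.1803]
tcp_rot: [180.0, -0.0, 32.0]
contact_force: [-0.1, -0.2, -4.2]
width: 0.227
```

```bash
cat > w.py <<'E'
from h import *
def wr(tag,lo,hi):
    s=grab('wrist',tag);r=read_state();print(r['ee_pos'],r['tcp_rot'],r['t'],r['width'],r['contact_force'])
    hsv=cv2.cvtColor(s['color'],cv2.COLOR_RGB2HSV);P=cloud(s)
    m=((P[...,2]>lo)&(P[...,2]<hi)&(hsv[...,1]<70)&(hsv[...,2]>60)&(s['depth']>0)).astype(np.uint8)
    m[:,:200]=0;m[:,320:]=0
    n,l,st,ce=cv2.connectedComponentsWithStats(m)
    for k in range(1,n):
        if st[k,4]<300: continue
        p=P[l==k]; rr=cv2.minAreaRect(p[:,:2].astype(np.float32)); print(st[k],rr,np.median(p[:,2]))
        a=np.radians(r['tcp_rot'][2]);t=(p[:,:2]-r['ee_pos'][:2])@[np.cos(a),np.sin(a)]
        print('slope along tool x: z=',np.polyfit(t,p[:,2],1),'t range',t.min(),t.max())
    return s
E
python3 -c "
from w import *
wr('2',.1,.23)"
```

```text
[ 0.58858624 -0.15270808  0.17924683] [-1.79938987e+02  4.44362901e-02  3.19516621e+01] 4.625 0.22473618247299487 [-0.0527939   0.0415633  -4.05314371]
[  202     0   108   366 20309] ((0.6110602021217346, -0.13872507214546204), (0.1690973937511444, 0.039940111339092255), 32.12828826904297) 0.1887403690012371
slope along tool x: z= [-0.01902257  0.19025498] t range -0.058081930798454945 0.11102465342114283
```

View pics/wrist_2.png

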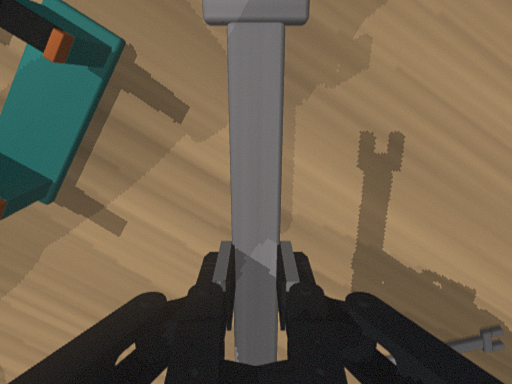

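The wrench is held centrally and level: its jaw neck is at row 22, about 104 mm ahead of the tool, as it should be. I carry it over the brown stand.

arm_command(targets=[{"dp":[-0.004,0.018,0],"twist":-1.7,"jaw":1},{"dp":[-0.007,0.036,0],"twist":-3.4,"jaw":1},{"dp":[-0.007,0.036,0],"twist":-3.4,"jaw":1},{"dp":[-0.007,0.036,0],"twist":-3.4,"jaw":1},{"dp":[-0.007,0.036,0],"twist":-3.4,"jaw":1},{"dp":[-0.007,0.036,0],"twist":-3.4,"jaw":1},{"dp":[-0.007,0.036,0],"twist":-3.4,"jaw":1},{"dp":[-0.007,0.036,0],"twist":-3.4,"jaw":1},{"dp":[-0.007,0.036,0],"twist":-3.4,"jaw":1},{"dp":[-0.007,0.036,0],"twist":-3.4,"jaw":1}])

```text
t: 5.88
ee_pos: [0.5206, 0.19, 0.1782]
tcp_rot: [180.0, 0.2, -0.5]
contact_force: [0.6, 0.4, -2.8]
width: 0.228
```

arm_command(targets=[{"dp":[-0.004,0.021,0],"twist":-1.1,"jaw":1},{"dp":[0,0,0],"twist":0,"jaw":1},{"dp":[0,0,0],"twist":0,"jaw":1},{"dp":[0,0,0],"twist":0,"jaw":1}])

```text
t: 6.38
ee_pos: [0.5181, 0.2091, 0.1797]
tcp_rot: [180.0, 0.0, -1.5]
contact_force: [0.0, 0.2, -3.3]
width: 0.223
```

```bash
python3 -c "
from w import *
s=wr('3',.15,.23)
P=cloud(s)
hsv=cv2.cvtColor(s['color'],cv2.COLOR_RGB2HSV)
m=((hsv[...,0]<16)&(hsv[...,1]>190)&(hsv[...,2]>100)).astype(np.uint8)
n,l,st,ce=cv2.connectedComponentsWithStats(m)
for k in range(1,n):
    if st[k,4]>40: p=P[l==k];q=p[p[:,2]>.086];print(st[k],q.mean(0).round(4) if len(q) else p.mean(0),len(q),cv2.minAreaRect(q[:,:2].astype(np.float32)) if len(q)>5 else '')
grab('top','3');grab('scene','3')
"
```

```text
[0.51817027 0.20920106 0.17995293] [ 1.79980729e+02  2.46520722e-02 -1.50451221e+00] 6.425 0.2240651761977007 [ 0.30668624 -0.74806455 -3.89007107]
[  202     0   108   366 19777] ((0.5438694953918457, 0.20990850031375885), (0.039910148829221725, 0.16877003014087677), 88.09508514404297) 0.1881260559598321
slope along tool x: z= [-0.01415864  0.18898535] t range -0.05873878041718513 0.11004875128482404
[281 241  18  51 524] ((0.5271414518356323, 0.19607959687709808), (0.004751613363623619, 0.005041780415922403), 1.3262097835540771) 0.20487815913936555
slope along tool x: z= [-2.96199841  0.23576621] t range 0.0068348763107620395 0.011753335321348073
```

View pics/wrist_3.png

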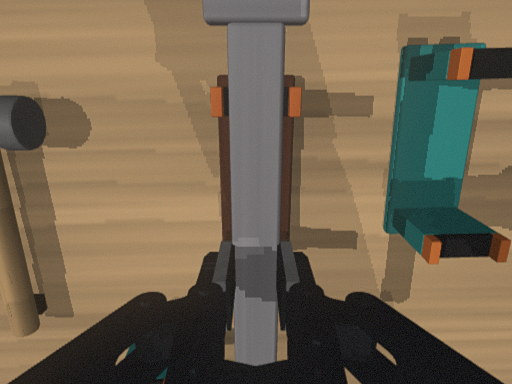

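View pics/scene_3.png

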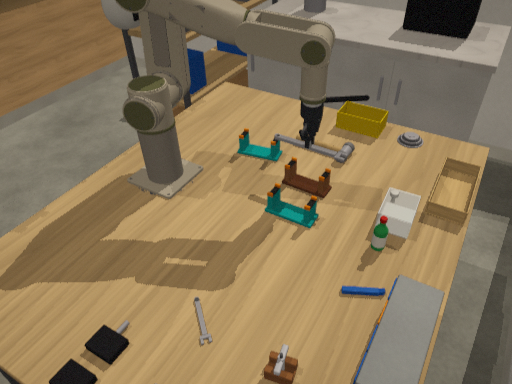

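View pics/top_3.png

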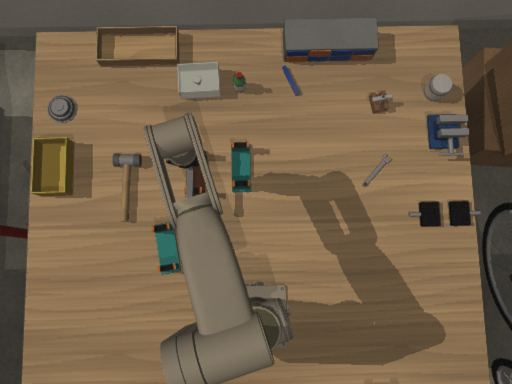

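The wrist view shows the far post's lips at about (217,101) and (294,101), straddling the handle. I measure them to fix the lateral offset.

```bash
python3 -c "
from w import *
s=load('wrist','3');P=cloud(s)
hsv=cv2.cvtColor(s['color'],cv2.COLOR_RGB2HSV);print(hsv[101,217],hsv[101,294])
m=((hsv[...,0]<18)&(hsv[...,1]>160)&(hsv[...,2]>150)).astype(np.uint8);m[:,320:]=0
n,l,st,ce=cv2.connectedComponentsWithStats(m)
for k in range(1,n):
    if st[k,4]>40:
        x,y,w,h,a=st[k];print(st[k],'raytop corners',[ray(s,x+i*w-.5,y+j*h-.5,.09)[:2].round(4).tolist() for i in(0,1) for j in (0,1)],np.median(P[l==k],0))
for v in (60,140,200):
  r=hsv[v];print(v,[ray(s,c,v,.187)[:2].round(4).tolist() for c in (228,284)])
"
```

```text
[ 10 177 169] [ 11 180 167]
[210  87  12  29 290] raytop corners [[0.5981, 0.239], [0.5791, 0.2403], [0.5979, 0.2309], [0.5788, 0.232]] [0.58857421 0.23545573 0.09058977]
[290  88  11  28 292] raytop corners [[0.596, 0.1851], [0.5776, 0.185], [0.5958, 0.1777], [0.5774, 0.1774]] [0.5872441  0.18139172 0.09049557]
60 [[0.6076, 0.2183], [0.607, 0.1968]]
140 [[0.5769, 0.2199], [0.5763, 0.1968]]
200 [[0.5507, 0.2213], [0.5501, 0.1968]]
```

```bash
python3 -c "
import cv2
i=cv2.imread('pics/wrist_3.png')[70:250,195:320];cv2.imwrite('pics/crop3.png',cv2.resize(i,None,fx=3,fy=3))"
```

```text
(no output)
```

View pics/crop3.png

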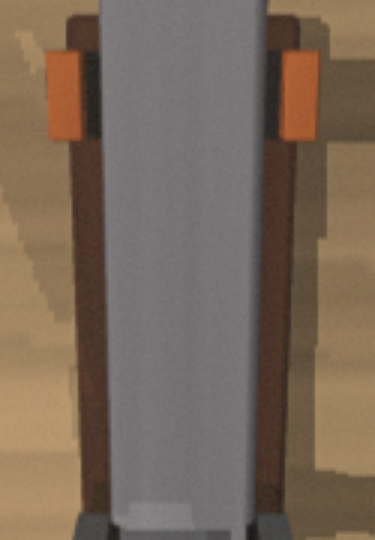

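The far post is centred at (0.588, 0.2085) and the handle at y ≈ 0.2083 there, so alignment is within 1 mm. I lower, slowly at the end. Contact should come at TCP z ≈ 0.086.

arm_command(targets=[{"dp":[0,0.001,-0.015],"twist":0,"jaw":1},{"dp":[0,0,-0.025],"twist":0,"jaw":1},{"dp":[0,0,-0.025],"twist":0,"jaw":1},{"dp":[0,0,-0.012],"twist":0,"jaw":1},{"dp":[0,0,-0.006],"twist":0,"jaw":1},{"dp":[0,0,-0.004],"twist":0,"jaw":1},{"dp":[0,0,-0.002],"twist":0,"jaw":1},{"dp":[0,0,0],"twist":0,"jaw":1},{"dp":[0,0,0],"twist":0,"jaw":1}])

```text
t: 7.65
ee_pos: [0.5184, 0.2112, 0.0918]
tcp_rot: [-180.0, -0.0, -1.4]
contact_force: [-0.6, 0.7, -3.5]
width: 0.223
```

arm_command(targets=[{"dp":[0,0,-0.002],"twist":0,"jaw":1},{"dp":[0,0,0],"twist":0,"jaw":1}])

```text
t: 7.9
ee_pos: [0.5179, 0.2111, 0.0891]
tcp_rot: [180.0, 0.0, -1.4]
contact_force: [0.6, -0.5, -2.9]
width: 0.223
```

arm_command(targets=[{"dp":[0,0,-0.0015],"twist":0,"jaw":1},{"dp":[0,0,0],"twist":0,"jaw":1},{"dp":[0,0,0],"twist":0,"jaw":1}])

```text
t: 8.28
ee_pos: [0.5181, 0.2111, 0.0878]
tcp_rot: [-180.0, 0.0, -1.4]
contact_force: [-0.6, -0.7, -3.4]
width: 0.23
```

arm_command(targets=[{"dp":[0,0,-0.0015],"twist":0,"jaw":1},{"dp":[0,0,0],"twist":0,"jaw":1},{"dp":[0,0,0],"twist":0,"jaw":1}])

```text
t: 8.65
ee_pos: [0.5181, 0.2111, 0.0863]
tcp_rot: [-180.0, 0.0, -1.4]
contact_force: [0.7, -0.1, -5.1]
width: 0.223
```

arm_command(targets=[{"dp":[0,0,-0.0015],"twist":0,"jaw":1},{"dp":[0,0,0],"twist":0,"jaw":1},{"dp":[0,0,0],"twist":0,"jaw":1}])

```text
t: 9.02
ee_pos: [0.5182, 0.2111, 0.086]
tcp_rot: [-180.0, -0.0, -1.4]
contact_force: [-5.8, -1.7, 6.6]
width: 0.23
```

```bash
python3 - <<'E'
from h import *
s=grab('scene','4');cv2.imwrite('pics/crop4.png',cv2.resize(s['color'][110:230,230:390,::-1],None,fx=4.5,fy=4.5,interpolation=cv2.INTER_CUBIC))
print(read_state()['contact_force'])
E
```

```text
[-4.99846036 -2.49917679  6.28379035]
```

View pics/crop4.png

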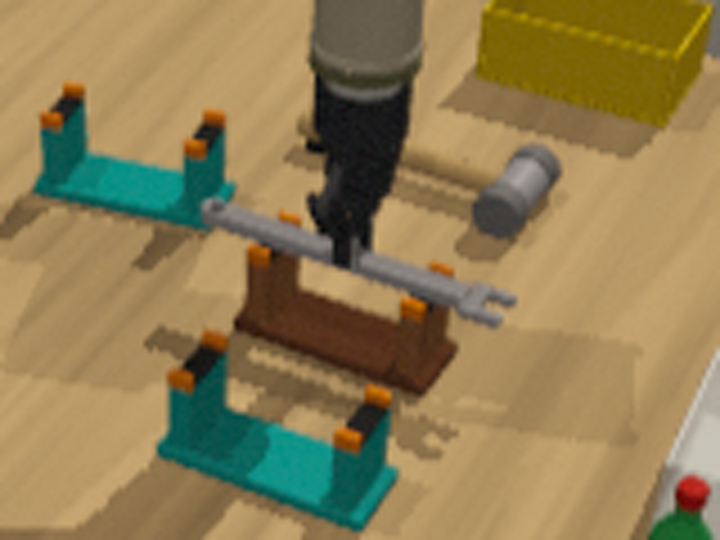

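The wrench lies across both brown posts between the lips. The force swung from -4 to +6.5 N, which confirms contact at the expected height. I release and then retreat.

arm_command(targets=[{"dp":[0,0,0],"twist":0,"jaw":0.4},{"dp":[0,0,0],"twist":0,"jaw":0},{"dp":[0,0,0],"twist":0,"jaw":-0.3},{"dp":[0,0,0],"twist":0,"jaw":-0.6},{"dp":[0,0,0],"twist":0,"jaw":-0.6},{"dp":[0,0,0],"twist":0,"jaw":-0.6}])

```text
t: 9.82
ee_pos: [0.518, 0.2111, 0.0848]
tcp_rot: [-180.0, 0.0, -1.4]
contact_force: [0.3, -1.2, 0.0]
width: 0.8
```

arm_command(targets=[{"dp":[0,0,0.01],"twist":0,"jaw":-0.6},{"dp":[0,0,0.02],"twist":0,"jaw":-0.6},{"dp":[0,0,0.03],"twist":0,"jaw":-0.6},{"dp":[0,0,0.04],"twist":0,"jaw":-0.6},{"dp":[0,0,0.04],"twist":0,"jaw":-0.6},{"dp":[0,0,0.02],"twist":0,"jaw":-0.6},{"dp":[0,0,0],"twist":0,"jaw":-0.6},{"dp":[0,0,0],"twist":0,"jaw":-0.6}])

```text
t: 10.82
ee_pos: [0.5173, 0.2109, 0.243]
tcp_rot: [180.0, 0.1, -1.5]
contact_force: [-0.1, -0.9, -0.5]
width: 0.805
```

```bash
python3 -c "
from w import *
wr('5',.083,.105)
s=grab('top','5')
t=load('top','0');d=cv2.absdiff(s['color'],t['color'])[145:195,355:400];print('spanner diff',d.max())"
```

```text
[0.51708551 0.21081191 0.24255926] [179.93983797   0.1838896   -1.44687351] 10.875 0.79946311176099 [ 0.85654441 -0.79264596 -0.19664533]
[ 230    7   50  300 7590] ((0.5167026519775391, 0.21151083707809448), (0.03973023220896721, 0.27971968054771423), 88.89954376220703) 0.09432180529378503
slope along tool x: z= [-0.00823843  0.09428142] t range -0.14026787236236044 0.13938103285569614
spanner diff 45
```

View pics/wrist_5.png

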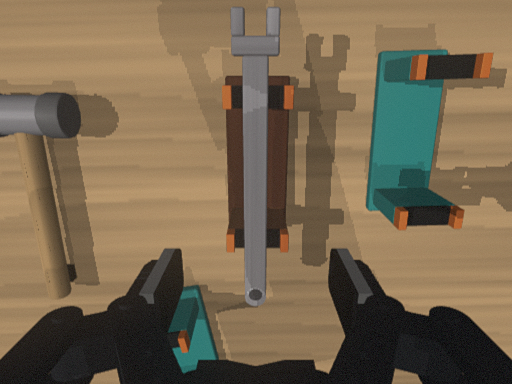

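```bash
python3 -c "
from h import *
for t in '05':
    s=load('top',t);h=cv2.cvtColor(s['color'],cv2.COLOR_RGB2HSV);m=((h[...,1]<60)&(h[...,2]>70))[145:195,355:400];v,u=np.where(m);print(t,u.mean().round(2),v.mean().round(2),len(u))
print(close_job())"
```

```text
0 22.39 23.68 158
5 22.72 23.3 153
the job is handed in; nothing more can be done
None
```

The long pedal wrench is back on the brown stand, lying across both posts between the orange lips. I set it down under light contact, let go and raised the arm clear. The job was handed in at about 11 s; no verdict was reported.

I gripped the wrench at its middle. When I lowered it onto the posts, the vertical force swung from about -4 to +6.5 N at the expected height.

Last checks, from the wrist and top cameras:

| Check | Measured | Allowed |
|---|---|---|
| Middle along the stand | about 1 mm off | 30 mm |
| Middle across the stand | about 1 mm off | 16 mm |
| Top surface height | 94 mm, so the middle is about 7 mm above the rubber | 3 to 11 mm |
| Angle to the stand | under 0.5° | 11° |
| Tilt | about 0.5° (0.008 slope, partly the thinner jaw) | 3.4° |
| Force on tool | near zero, gripper about 0.15 m above the wrench | no contact |
| Short spanner | its spot in the top view shifted under 0.5 pixel (about 1–2 mm), which I put down to changed shadows | 20 mm |

No check failed. A raw image comparison around the short spanner did show a brightness difference (45 of 255). I take that to be shadow as well, since the arm only ever passed well above it.

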